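# Re-tension the quick-release tube clamp

## Task

The tube clamp with the red lever is set too loose. Flip its cam lever fully open, then turn its red nut clockwise until the white pointer lines up with the yellow mark, and finally flip the lever fully closed again. Do not touch the clamp with the blue lever: it is already set.

Things in the scene. Friction and masses are not known exactly. Their poses are not given: they have to be found in the camera images.
- red_clamp: Tube clamp to adjust, fixed to the bench. Origin: centre of the base's underside; z up, y along its strap, x along its tube. Base 90 (x) by 210 (y) by 12 mm; 28 mm tube along x over its middle, 220 long; strap on top 34 by 165 (y), top 56 mm up. Red cam lever pivots at (0, 60, 69) mm, swings in the y-z plane; red nut on a vertical axis at (0, -60).
- red_lever_end (a point): Centre of the lever's free end: a red round bar along the clamp's x, 20 mm thick, 34 wide, 85 mm from the pivot, on a 16 by 9 mm shank. In the clamp's frame it is at y 11, z 139 mm closed (leaning 35 degrees inwards over the strap), y 60, z 154 upright, y 109, z 139 open (leaning 35 degrees outwards).
- red_lever (a joint): Angle of the red lever, rad: 0 closed (stop; leaning inwards, -y, over the strap), 1.22 open (stop; leaning outwards, +y). End at y = 60 + 85 sin(q - 0.61), z = 69 + 85 cos(q - 0.61) mm in the clamp's frame. Stays where it is left; about 2 N sideways at its end moves it.
- red_nut_grip (a point): Point to grip the nut, on its axis, 92 mm above the bench. Its red upright plate is 46 mm long, 14 thick, from 68 to 104 mm up, on a steel hub 40 mm across (60 to 68 up). White stripe on one half of the plate's top and that end: the pointer. Under it a black dial, 66 mm across, top 60 mm up, with a yellow mark on its +x side (clamp's frame).
- red_nut (a joint): Angle of the red nut, rad, growing clockwise from above, range 0 to 2.0. 1.30: pointer on the yellow mark, along the clamp's +x, plate parallel to the tube. The pointer stands 1.30 - q anticlockwise of the clamp's +x. Starts at 0 to 0.4; stays where it is left; turns with about 0.06 N m.
- blue_clamp: A second, equal clamp with a blue lever (closed) and a blue nut (on its mark), fixed to the bench beside the first. Same frame and sizes. Leave it alone.
There are look-alikes about, which are no part of the job. Leave any purple look-alike of the red_clamp alone.

How it is judged:
On the way, in this order (a step that is already met when the one before it is completed fails the run):
1. the red lever is flipped open (value of joint red_lever above 1 rad), for 0.1 s.
2. with the lever open, the red nut's pointer is brought to the yellow mark (value of joint red_nut between 1.09 and 1.51 rad and value of joint red_lever above 0.9 rad), for 0.2 s.
3. the red lever is flipped closed (value of joint red_lever below 0.2 rad), for 0.2 s.
At the end, for the whole second after the job is handed in: The red lever is closed (within 11 degrees of its closed stop) and the red nut's pointer is within 12 degrees of the yellow mark (value of joint red_nut between 1.09 and 1.51 rad and value of joint red_lever below 0.2 rad); the robot touches nothing.
It fails at once if the blue clamp is pushed (more than 2 N) (contact force between blue_clamp and the fingers above 2 N or contact force between blue_clamp and the arm above 2 N).
It also fails if it takes over 58 s, if anything falls off the work surface, if the arm or the gripper's body presses on something with over 40 N, if the wrist force passes 120 N, or if a joint passes its speed limit or range.

## Robot

A 7-joint arm with a two-finger parallel gripper is mounted at the origin on the work surface. World frame = base frame: x ahead of the robot, y to its left, z up, the work surface at z = 0. Lengths are in m, angles in rad, forces in N, time in s.
With the tool pointing down it reaches from about 0.4 to 0.85 m from the base axis. Payload 10.4 kg.
Tool frame: the origin (TCP) lies at the very end of the fingers, on their centre line; the grasp point (between the pads) lies 19 mm behind it; x points along the fingers, y is the direction in which the jaws open and shut, and the axes are right-handed (so a half turn about x gives the same grasp; the last joint's range is limited). The gripper opens to 85 mm and grips with 20 to 120 N. Pads are 22 mm wide; open, the fingers measure 114 mm over their backs; the gripper's body (76 mm by 85 mm) begins 54 mm behind the grasp point. The pads swing forward as they close: fully open they stand 13 mm farther back than shut.
Start: joints at [-1.178, 0.332, -0.065, 1.46, 0.022, 1.35, -0.088], TCP at [0.252, 0.572, 0.231] pointing down, gripper open.
Joint ranges: [-2.6, 2.6], [-0.5, 2.12], [-1.47, 1.34], [0.16, 2.42], [-1.27, 4.41], [0.06, 2.06], [-2.6, 2.6]. Speed limits (rad/s): [2.22, 2.22, 2.79, 2.79, 3.14, 3.14, 3.14].

## Interface

Orientations are given as a unit quaternion [w, x, y, z].
In Python, from station import robot gives the robot as it stands.
- The arm moves only by the shell command python3 -m pendant 'ROWS' [OPENING]. ROWS is JSON, one flat list of numbers, 6 for each row, row after row: the shift along the tool's x, y, z in m, then the turn, a rotation vector about the tool's x, y, z in rad. A call has 1 to 12 rows; each row is the pose to reach, as a shift and turn from the pose commanded when the call began, along the tool's axes at that moment; what a row does not reach only later rows make up. A row lasts 1/10 s, in which the tool goes at most 50 mm and 8.59 degrees, less where a joint would pass 70% of its speed; a pose out of reach is approached as far as the arm can. A call with a gripper value outside its range is refused whole. OPENING is the finger opening in m, from 0 to 0.0854, set as the call begins (- or left out, the last holds). The fingers move at their own pace and stop on an object; the grip force is fixed at half the most. Time passes only in rows, so rows that repeat a pose let the fingers close. It gives the time, the measured TCP pose, the force and the opening at its end, in the units of the state.
- robot.sense(): the state, without advancing time (a new reading comes with each control period).
- robot.grab_frame(name): name is "side" or "top"; returns a dict with "pixels" (480x640x3 uint8, red, green, blue), "vfov" (degrees; the focal length in pixels is half the picture's height over the tangent of half this angle, whatever the lens; pixels are square), "cx", "cy" (the principal point, pixels), "k1" (the pictures are not rectified: a ray, as slopes to the right and down, at radius r is drawn at 1 + k1 r^2 times it, then the intrinsics apply), "xyz" and "rotation" of the camera in the world. Camera axes: x right, y up, looking along -z (the intrinsics and any distortion apply to the point x, -y, -z); pixel columns grow to the right and rows downward; lengths in m; the calibration is good to about 2 mm. A picture is of the moment at which its call begins. There is no depth.
- robot.job_done(): hands the job in, once; it reports no verdict.
The state is a dict: "time": time; "joints": joint angles; "qvel": joint speeds; "effort": joint torques, N m; "eef_pos": TCP position; "ee_rot": TCP orientation; "wrist_force": force on the tool from outside, world axes, zero at the start; "torque": the same for the moment, N m; "grip_width": finger opening in m.
Only numpy, scipy, OpenCV 4.12 (cv2) and the standard library are available. Lean on these libraries where they do the work, as an engineer would, in place of code of your own. Each camera call takes 0.05 s, during which the arm holds its last target. There are 200 camera calls.

## Working session

There is one attempt and no reset: what is moved stays moved. The work goes in short steps, Python scripts to look and compute and a shell command to move; the robot and the scene stay as the last step left them, time stands still between calls to the robot, and variables do not carry over. Pictures are saved under pics/ and viewed, about 8 in all and at most 12, crops included, and the job is handed in when it is done.

```bash
mkdir -p pics; ls; python3 - <<'E'
from station import robot
import cv2,json
s=robot.sense(); print({k:s[k] for k in('time','eef_pos','ee_rot','grip_width','joints')})
for n in('top','side'):
    f=robot.grab_frame(n); cv2.imwrite(f'pics/{n}0.png',f['pixels'][:,:,::-1]); print(n,{k:v for k,v in f.items() if k!='pixels'})
E
```

```text
pics
{'time': 0.0, 'eef_pos': array([0.25230411, 0.57142825, 0.23055247]), 'ee_rot': array([ 0.69180984,  0.14547126,  0.69195601, -0.14640402]), 'grip_width': 0.0855882430725888, 'joints': array([-1.17762065,  0.33284275, -0.06469596,  1.46090285,  0.02160843,
        1.34987802, -0.08850464])}
top {'vfov': 53.25871243776716, 'cx': 316.56074060403137, 'cy': 242.09939262295467, 'k1': 0.0032535237378349623, 'xyz': array([ 0.28261832, -0.10179902,  1.23054218]), 'rotation': array([ 0.70639804,  0.05826318, -0.05127333, -0.70354691])}
side {'vfov': 55.46317988651764, 'cx': 308.4702469957046, 'cy': 239.9572332339021, 'k1': -0.07237021652586356, 'xyz': array([ 0.00219555, -0.59315453,  0.9348107 ]), 'rotation': array([ 0.88613747,  0.31300044, -0.1197015 , -0.32009789])}
```

View pics/top0.png

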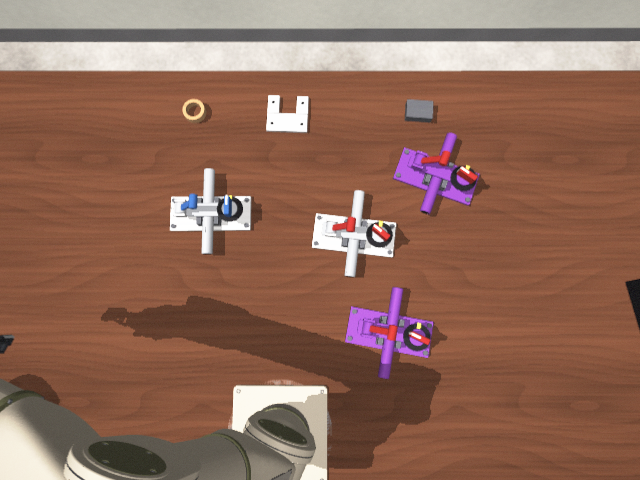

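View pics/side0.png

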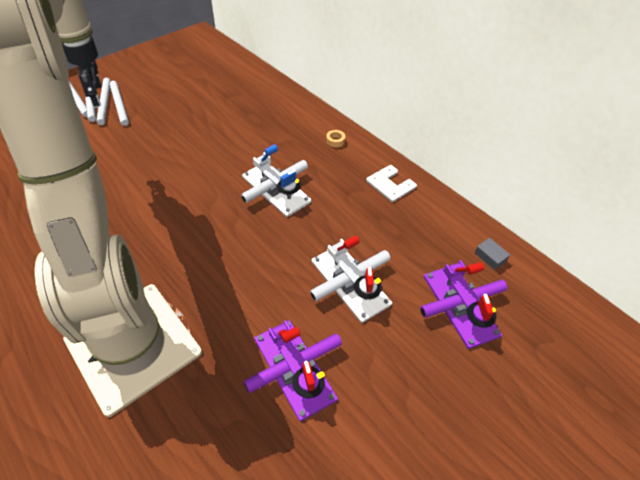

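Top view: the candidates are the white clamp with a red lever at (354,235), which is the target. The purple look-alikes are at (437,173) and (390,332), and the blue-lever clamp is at (210,212). The side view shows the white/red clamp at (350,280). Next is one close crop of both views.

```bash
python3 - <<'E'
import cv2,numpy as np
a=cv2.imread('pics/top0.png')[180:285,300:410]; b=cv2.imread('pics/side0.png')[225:330,300:400]
A=cv2.resize(a,None,fx=5,fy=5,interpolation=cv2.INTER_CUBIC);B=cv2.resize(b,None,fx=5,fy=5,interpolation=cv2.INTER_CUBIC)
A=cv2.resize(a,(418,399),interpolation=cv2.INTER_CUBIC);B=cv2.resize(b,(380,399),interpolation=cv2.INTER_CUBIC)
cv2.imwrite('pics/c.png',np.hstack([A,B]))
E
```

```text
(no output)
```

View pics/c.png

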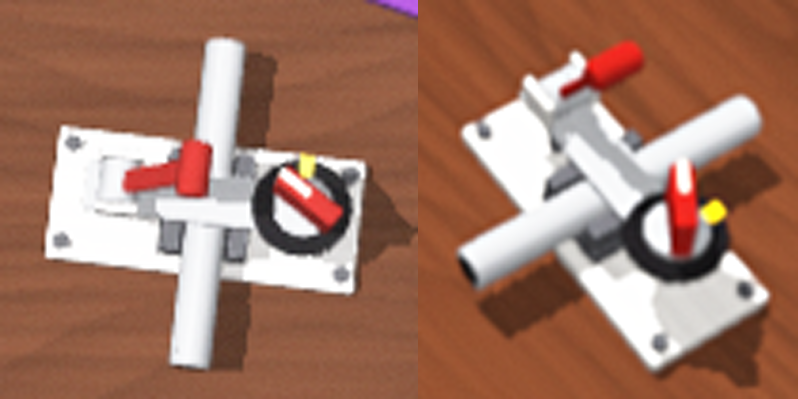

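```bash
cat > h.py <<'E'
import numpy as np
from scipy.spatial.transform import Rotation as R
def rot(q): return R.from_quat(np.roll(q,-1))
def proj(f,P):
    p=rot(f['rotation']).inv().apply(np.atleast_2d(P)-f['xyz']); s=np.c_[p[:,0],-p[:,1]]/-p[:,2:]
    s=s*(1+f['k1']*(s**2).sum(1,keepdims=True)); F=240/np.tan(np.radians(f['vfov']/2))
    return s*F+[f['cx'],f['cy']]
def world(pose,P): # pose x,y,yaw ; P clamp frame mm
    return R.from_euler('z',pose[2]).apply(np.atleast_2d(P)/1000.)+[pose[0],pose[1],0]
E
python3 - <<'E'
from h import *
from station import robot
from scipy.optimize import least_squares
ft=robot.grab_frame('top');fs=robot.grab_frame('side')
T=[((63,126),(45,105,12)),((365,160),(45,-105,12)),((353,294),(-45,-105,12)),((46,258),(-45,105,12)),((301,207),(0,-60,60)),((195,168),(0,11,139)),((225,40),(110,0,40))][:6]
S=[((462,130),(-45,105,12)),((658,370),(-45,-105,12)),((768,296),(45,-105,12)),((615,65),(0,11,139)),((677,233),(0,-60,60))]
tp=np.array([t[0] for t in T])/3.8+[300,180]; sp=(np.array([t[0] for t in S])-[418,0])/3.8+[300,225]
res=lambda p:np.r_[proj(ft,world(p,[t[1] for t in T]))-tp,proj(fs,world(p,[t[1] for t in S]))-sp].ravel()
r=least_squares(res,[.5,-.15,0],loss='soft_l1'); p=r.x
print(p,np.round(res(p).reshape(-1,2),1).tolist()); np.save('pose.npy',p)
for n,P in dict(lever=(0,11,139),up=(0,60,154),open=(0,109,139),nut=(0,-60,92)).items(): print(n,world(p,P)[0].round(4))
# pointer
g=np.array([(309,200),(285,172)])/3.8+[300,180]
def f2(q): 
    a=1.3-q[0]; return (proj(ft,world(p,[(0,-60,104),(23*np.cos(a),-60+23*np.sin(a),104)]))-g)[1]
print('q',[ (q,np.round(f2([q]),1)) for q in (0,.1,.2,.3,.4,.5)])
s=robot.sense(); M=rot(s['ee_rot']).as_matrix(); print('tool axes cols',M.round(3).tolist(),s['time'])
E
```

```text
[ 0.49200513 -0.18591835 -0.11360113] [[-0.9, 0.2], [0.2, 0.5], [0.1, -0.5], [-0.5, -0.5], [0.2, 0.0], [1.7, 1.0], [-0.1, -0.2], [-0.8, -1.7], [0.4, -0.7], [0.7, 2.4], [-0.0, 0.0]]
lever [ 0.4933 -0.175   0.139 ]
up [ 0.4988 -0.1263  0.154 ]
open [ 0.5044 -0.0776  0.139 ]
nut [ 0.4852 -0.2455  0.092 ]
q [(0, array([-2.3,  2.5])), (0.1, array([-1.9,  1.6])), (0.2, array([-1.4,  0.8])), (0.3, array([-0.9,  0.1])), (0.4, array([-0.3, -0.6])), (0.5, array([ 0.5, -1.3]))]
tool axes cols [[-0.0, 0.404, 0.915], [-0.001, 0.915, -0.404], [-1.0, -0.001, 0.0]] 0.2
```

```bash
cat >> h.py <<'E'
def delta(target,jaw=None):
    """tool-frame shift (and turn) from the measured pose to a world TCP target with the tool down and jaw axis at world yaw"""
    from station import robot
    s=robot.sense(); r=rot(s['ee_rot']); d=r.inv().apply(np.array(target)-s['eef_pos']); M=r.as_matrix()
    t=np.zeros(3)
    if jaw is not None:
        y=np.array([np.cos(jaw),np.sin(jaw),0]);x=np.array([0,0,-1.]);t=(r.inv()*R.from_matrix(np.c_[x,y,np.cross(x,y)])).as_rotvec()
    print('d',d.round(4),'turn',t.round(3),'jaw yaw',np.arctan2(M[1,1],M[0,1]).round(3),'t',round(s['time'],2),'tcp',s['eef_pos'].round(4),'q',s['joints'].round(2),'F',np.round(s['wrist_force'],1),'w',round(s['grip_width'],4))
E
python3 -m pendant '[-0.02,-0.297,0.37,0.64,0,0, -0.02,-0.297,0.37,0.64,0,0, -0.02,-0.297,0.37,0.64,0,0, -0.02,-0.297,0.37,0.64,0,0, -0.02,-0.297,0.37,0.64,0,0, -0.02,-0.297,0.37,0.64,0,0, -0.02,-0.297,0.37,0.64,0,0, -0.02,-0.297,0.37,0.64,0,0, -0.02,-0.297,0.37,0.64,0,0, -0.02,-0.297,0.37,0.64,0,0, -0.02,-0.297,0.37,0.64,0,0, -0.02,-0.297,0.37,0.64,0,0]' 0
python3 -c "
from h import *
p=np.load('pose.npy'); w=world(p,(0,-32,230))[0]; print(w); delta(w,p[2])"
```

```text
time: 1.4
eef_pos: [0.4708, 0.1507, 0.2512]
ee_rot: [0.611, 0.356, 0.611, -0.356]
wrist_force: [-0.4, 0.6, -0.3]
grip_width: 0.0002
[ 0.48837771 -0.21771209  0.23      ]
d [ 0.0211 -0.1659  0.3294] turn [ 0.628 -0.     0.   ] jaw yaw 0.514 t 1.4 tcp [0.4708 0.1507 0.2512] q [-0.74  0.02  0.34  1.78 -0.01  1.34  0.12] F [-0.4  0.6 -0.3] w 0.0002
```

Next I move above the start of the push, inside the lever.

```bash
python3 -m pendant '[0.021,-0.166,0.329,0.628,0,0, 0.021,-0.166,0.329,0.628,0,0, 0.021,-0.166,0.329,0.628,0,0, 0.021,-0.166,0.329,0.628,0,0, 0.021,-0.166,0.329,0.628,0,0, 0.021,-0.166,0.329,0.628,0,0, 0.021,-0.166,0.329,0.628,0,0, 0.021,-0.166,0.329,0.628,0,0, 0.021,-0.166,0.329,0.628,0,0, 0.021,-0.166,0.329,0.628,0,0, 0.021,-0.166,0.329,0.628,0,0]'
python3 - <<'E'
from h import *
p=np.load('pose.npy'); delta(world(p,(0,-32,120))[0],p[2])
from station import robot
import cv2
f=robot.grab_frame('side'); cv2.imwrite('pics/s1.png',cv2.resize(f['pixels'][130:350,220:440,::-1],None,fx=2.5,fy=2.5))
E
```

```text
time: 2.5
eef_pos: [0.4892, -0.2152, 0.2301]
ee_rot: [0.472, 0.527, 0.472, -0.526]
wrist_force: [-0.7, 0.9, -0.5]
grip_width: 0.0002
d [ 0.1101 -0.0005  0.0027] turn [ 0.004 -0.001  0.   ] jaw yaw -0.11 t 2.5 tcp [ 0.4892 -0.2152  0.2301] q [-0.33  0.14  0.73  1.74 -0.1   1.3   0.31] F [-0.7  0.9 -0.5] w 0.0002
```

View pics/s1.png

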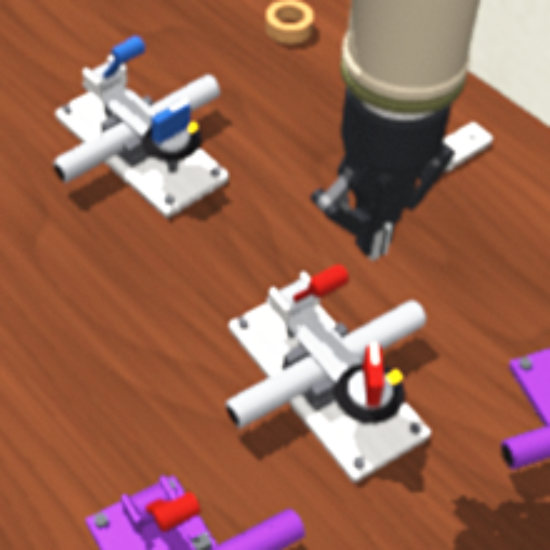

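The side crop shows the fingers at about (375,250), above the gap between the lever end at (325,280) and the nut at (372,375). I descend to a tip height of 0.12.

```bash
python3 -m pendant '[0.03,0,0.003,0,0,0, 0.06,0,0.003,0,0,0, 0.085,0,0.003,0,0,0, 0.11,0,0.003,0,0,0, 0.11,0,0.003,0,0,0, 0.11,0,0.003,0,0,0]'
python3 - <<'E'
from h import *
p=np.load('pose.npy')
for P in((0,0,120),(0,84,120),(0,95,120)): delta(world(p,P)[0],p[2])
E
```

```text
time: 3.15
eef_pos: [0.4885, -0.2197, 0.1209]
ee_rot: [0.471, 0.527, 0.471, -0.527]
wrist_force: [1.0, -0.6, 0.3]
grip_width: -0.0001
d [ 0.0009 -0.0003 -0.0339] turn [ 0.002 -0.     0.   ] jaw yaw -0.112 t 3.15 tcp [ 0.4885 -0.2197  0.1209] q [-0.28  0.27  0.71  1.86 -0.2   1.08  0.4 ] F [ 1.  -0.6  0.3] w -0.0001
d [ 0.0009 -0.0002 -0.1179] turn [ 0.002 -0.     0.   ] jaw yaw -0.112 t 3.15 tcp [ 0.4885 -0.2197  0.1209] q [-0.28  0.27  0.71  1.86 -0.2   1.08  0.4 ] F [ 1.  -0.6  0.3] w -0.0001
d [ 9.000e-04 -1.000e-04 -1.289e-01] turn [ 0.002 -0.     0.   ] jaw yaw -0.112 t 3.15 tcp [ 0.4885 -0.2197  0.1209] q [-0.28  0.27  0.71  1.86 -0.2   1.08  0.4 ] F [ 1.  -0.6  0.3] w -0.0001
```

```bash
python3 -m pendant '[0,0,-0.01,0,0,0, 0,0,-0.02,0,0,0, 0,0,-0.03,0,0,0, 0,0,-0.04,0,0,0, 0,0,-0.05,0,0,0, 0,0,-0.06,0,0,0, 0,0,-0.07,0,0,0, 0,0,-0.08,0,0,0, 0,0,-0.09,0,0,0, 0,0,-0.1,0,0,0, 0,0,-0.107,0,0,0, 0,0,-0.113,0,0,0]'
python3 -m pendant '[0,0,-0.002,0,0,0, 0,0,-0.004,0,0,0, 0,0,-0.004,0,0,0]'
python3 - <<'E'
from h import *
from station import robot
import cv2
p=np.load('pose.npy'); delta(world(p,(0,84,120))[0],p[2])
f=robot.grab_frame('side'); g=robot.grab_frame('top')
a=cv2.resize(f['pixels'][190:340,280:420,::-1],(392,420));b=cv2.resize(g['pixels'][170:290,290:410,::-1],(400,420))
cv2.imwrite('pics/s2.png',np.hstack([a,b]))
print(proj(f,world(p,[(0,109,139),(0,60,154),(0,11,139)]))-[280,190])
E
```

```text
time: 4.35
eef_pos: [0.5008, -0.1076, 0.1201]
ee_rot: [-0.471, -0.527, -0.471, 0.528]
wrist_force: [-0.4, -2.6, 0.2]
grip_width: -0.0003
time: 4.65
eef_pos: [0.5014, -0.104, 0.1203]
ee_rot: [0.471, 0.527, 0.471, -0.527]
wrist_force: [0.5, -0.4, -0.8]
grip_width: -0.0001
d [ 0.0003 -0.     -0.0015] turn [ 0.001 -0.     0.   ] jaw yaw -0.113 t 4.65 tcp [ 0.5014 -0.104   0.1203] q [-0.47  0.2   0.65  1.92 -0.14  1.07  0.13] F [ 0.5 -0.4 -0.8] w -0.0001
[[47.40160406 27.07392952]
 [60.08455622 36.15786736]
 [72.51465901 54.48577072]]
```

View pics/s2.png

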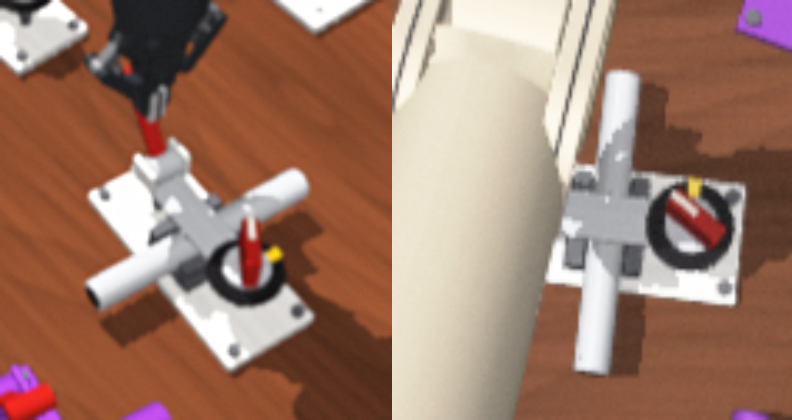

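The side crop shows the shank leaning outwards and the lever end behind the fingers at (125,70). That matches the predicted open position (133,76). I push gently until the stop is felt.

```bash
python3 -m pendant '[0,0,-0.002,0,0,0, 0,0,-0.004,0,0,0, 0,0,-0.004,0,0,0]';python3 -m pendant '[0,0,-0.002,0,0,0, 0,0,-0.004,0,0,0, 0,0,-0.004,0,0,0]'
```

```text
time: 5.05
eef_pos: [0.5015, -0.1029, 0.1203]
ee_rot: [-0.471, -0.527, -0.47, 0.529]
wrist_force: [-0.7, -9.8, 0.1]
grip_width: 0.0002
time: 5.35
eef_pos: [0.5015, -0.1025, 0.1204]
ee_rot: [-0.471, -0.527, -0.468, 0.53]
wrist_force: [-2.1, -22.0, -0.5]
grip_width: 0.0001
```

The stop is reached at 22 N, so the lever is fully open. I back off and lift, then work out the move over the nut.

```bash
python3 -m pendant '[0,0,0.02,0,0,0, 0,0,0.045,0,0,0, -0.03,0,0.07,0,0,0, -0.06,0,0.1,0,0,0, -0.08,0,0.12,0,0,0, -0.08,0,0.14,0,0,0, -0.08,0,0.14,0,0,0, -0.08,0,0.14,0,0,0]' 0.07
python3 - <<'E'
from h import *
from station import robot
import cv2
p=np.load('pose.npy'); delta(world(p,(0,-60,150))[0],p[2]+1.0-np.pi/2)
f=robot.grab_frame('side');a=cv2.resize(f['pixels'][190:340,280:420,::-1],(560,600),interpolation=cv2.INTER_CUBIC)
cv2.imwrite('pics/s3.png',a)
E
```

```text
time: 6.15
eef_pos: [0.4865, -0.2349, 0.2]
ee_rot: [0.471, 0.528, 0.471, -0.527]
wrist_force: [0.4, 0.5, -0.3]
grip_width: 0.0696
d [ 0.05   -0.0001  0.0108] turn [ 0.571 -0.001  0.001] jaw yaw -0.113 t 6.15 tcp [ 0.4865 -0.2349  0.2   ] q [-0.3   0.19  0.75  1.76 -0.14  1.24  0.38] F [ 0.4  0.5 -0.3] w 0.0696
```

View pics/s3.png

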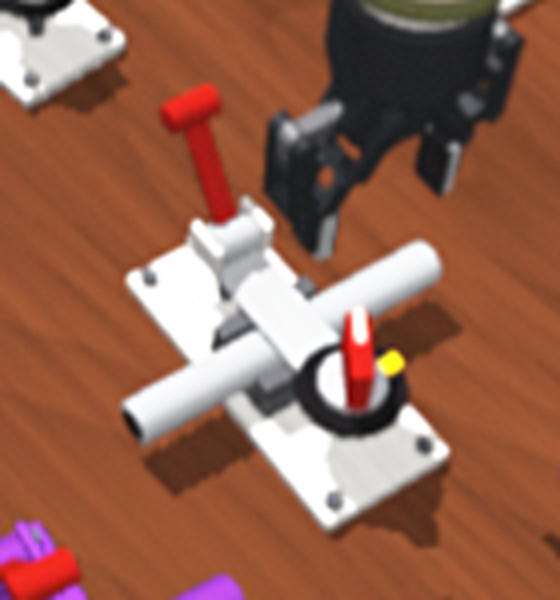

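The lever end at crop (192,108) matches the fully open prediction (190,108). Next I align the jaws with the nut plate and descend.

```bash
python3 -m pendant '[0,0,0.011,0.15,0,0, 0.02,0,0.011,0.3,0,0, 0.04,0,0.011,0.44,0,0, 0.05,0,0.011,0.571,0,0, 0.05,0,0.011,0.571,0,0, 0.065,0,0.011,0.571,0,0, 0.085,0,0.011,0.571,0,0, 0.105,0,0.011,0.571,0,0, 0.12,0,0.011,0.571,0,0, 0.125,0,0.011,0.571,0,0, 0.125,0,0.011,0.571,0,0]'
python3 - <<'E'
from h import *
p=np.load('pose.npy'); delta(world(p,(0,-60,75))[0],p[2]+1.0-np.pi/2)
E
```

```text
time: 7.3
eef_pos: [0.4851, -0.2461, 0.0749]
ee_rot: [-0.304, -0.638, -0.304, 0.639]
wrist_force: [0.1, -0.2, 0.5]
grip_width: 0.07
d [-0.0001 -0.0003 -0.0006] turn [0.002 0.    0.001] jaw yaw -0.683 t 7.3 tcp [ 0.4851 -0.2461  0.0749] q [-0.26  0.38  0.77  1.88 -0.31  1.   -0.04] F [ 0.1 -0.2  0.5] w 0.07
```

```bash
python3 -m pendant '[0,0,0,0,0,0, 0,0,0,0,0,0, 0,0,0,0,0,0, 0,0,0,0,0,0, 0,0,0,0,0,0, 0,0,0,0,0,0, 0,0,0,0,0,0, 0,0,0,0,0,0]' 0
python3 - <<'E'
from h import *
p=np.load('pose.npy'); delta(world(p,(0,-60,75))[0],p[2]-np.pi/2)
E
```

```text
time: 8.1
eef_pos: [0.4847, -0.2457, 0.0759]
ee_rot: [-0.303, -0.639, -0.304, 0.639]
wrist_force: [-6.4, 5.6, 11.2]
grip_width: 0.0133
d [ 0.0009  0.0003 -0.0004] turn [1.001 0.    0.002] jaw yaw -0.684 t 8.1 tcp [ 0.4847 -0.2457  0.0759] q [-0.27  0.38  0.78  1.88 -0.31  1.01 -0.04] F [-6.4  5.6 11.2] w 0.0133
```

The grip is good: the opening is 13.3 mm on the 14 mm plate. I turn it clockwise.

```bash
python3 -m pendant '[-0.001,0,0,0.09,0,0, -0.001,0,0,0.18,0,0, -0.001,0,0,0.27,0,0, -0.001,0,0,0.36,0,0, -0.001,0,0,0.45,0,0, -0.001,0,0,0.54,0,0, -0.001,0,0,0.63,0,0, -0.001,0,0,0.72,0,0, -0.001,0,0,0.81,0,0, -0.001,0,0,0.9,0,0, -0.001,0,0,1.0,0,0, -0.001,0,0,1.0,0,0]'
python3 -m pendant '[0,0,0,0,0,0, 0,0,0,0,0,0, 0,0,0,0,0,0]'
python3 - <<'E'
from h import *
p=np.load('pose.npy'); delta(world(p,(0,-60,75))[0],p[2]-np.pi/2)
E
```

```text
time: 9.3
eef_pos: [0.4839, -0.2439, 0.0759]
ee_rot: [0.042, -0.704, 0.039, 0.707]
wrist_force: [-8.3, 9.8, 10.1]
grip_width: 0.0131
time: 9.6
eef_pos: [0.4839, -0.2439, 0.0759]
ee_rot: [0.041, -0.705, 0.038, 0.707]
wrist_force: [-8.8, 10.4, 8.7]
grip_width: 0.0132
d [ 0.0009  0.0014 -0.0015] turn [0.001 0.004 0.004] jaw yaw -1.683 t 9.6 tcp [ 0.4839 -0.2439  0.0759] q [-0.43  0.46  0.99  1.89 -0.44  1.04 -0.93] F [-8.8 10.4  8.7] w 0.0132
```

```bash
python3 -m pendant '[0,0,0,0,0,0, 0,0,0,0,0,0, 0,0,0,0,0,0, -0.02,0,0,0,0,0, -0.05,0,0,0,0,0, -0.09,0,0,0,0,0, -0.13,0,0,0,0,0, -0.15,0,0,0,0,0, -0.15,-0.05,0,0,0,0, -0.15,-0.08,0,0,0,0, -0.15,-0.08,0,0,0,0]' 0.06
python3 - <<'E'
from h import *
from station import robot
import cv2
p=np.load('pose.npy'); delta(world(p,(0,155,225))[0],p[2]-np.pi/2)
f=robot.grab_frame('side'); g=robot.grab_frame('top')
a=cv2.resize(f['pixels'][190:340,280:420,::-1],(392,420),interpolation=cv2.INTER_CUBIC);b=cv2.resize(g['pixels'][170:290,290:410,::-1],(400,420),interpolation=cv2.INTER_CUBIC)
cv2.imwrite('pics/s4.png',np.hstack([a,b]))
E
```

```text
time: 10.7
eef_pos: [0.4956, -0.1621, 0.2263]
ee_rot: [-0.038, 0.706, -0.037, -0.706]
wrist_force: [-0.1, 0.4, 0.2]
grip_width: 0.06
d [ 0.0015 -0.131  -0.    ] turn [ 0.007 -0.     0.002] jaw yaw -1.678 t 10.7 tcp [ 0.4956 -0.1621  0.2263] q [-0.81  0.17  1.16  1.78 -0.16  1.29 -1.28] F [-0.1  0.4  0.2] w 0.06
```

View pics/s4.png

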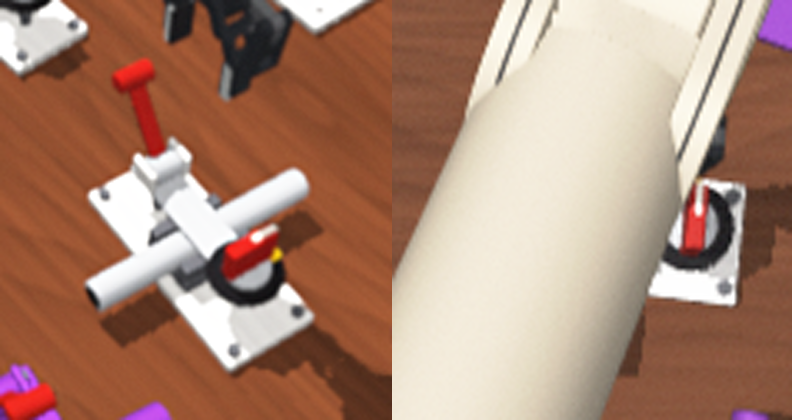

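In both views the pointer lies parallel to the tube and covers the yellow mark: side (265,235), top (698,195). The lever is still open at (133,75). I close the fingers, go outside the lever and descend.

```bash
python3 -m pendant '[0,-0.03,0,0,0,0, 0,-0.06,0,0,0,0, 0,-0.1,0,0,0,0, 0,-0.131,0,0,0,0, 0,-0.131,0,0,0,0, 0,-0.131,0,0,0,0, 0.03,-0.131,0,0,0,0, 0.06,-0.131,0,0,0,0, 0.09,-0.131,0,0,0,0, 0.103,-0.131,0,0,0,0, 0.103,-0.131,0,0,0,0]' 0
python3 - <<'E'
from h import *
p=np.load('pose.npy'); delta(world(p,(0,44,123))[0],p[2]-np.pi/2)
E
```

```text
time: 11.9
eef_pos: [0.5081, -0.0385, 0.1223]
ee_rot: [0.04, -0.705, 0.042, 0.707]
wrist_force: [0.5, -0.4, 1.0]
grip_width: 0.0002
d [-0.0005  0.1043 -0.0009] turn [-0.002  0.002 -0.002] jaw yaw -1.687 t 11.9 tcp [ 0.5081 -0.0385  0.1223] q [-0.93  0.28  1.05  1.94 -0.27  1.08 -1.46] F [ 0.5 -0.4  1. ] w 0.0002
```

```bash
python3 -m pendant '[0,0.01,0,0,0,0, 0,0.02,0,0,0,0, 0,0.03,0,0,0,0, 0,0.04,0,0,0,0, 0,0.05,0,0,0,0, 0,0.06,0,0,0,0, 0,0.07,0,0,0,0, 0,0.08,0,0,0,0, 0,0.087,0,0,0,0, 0,0.094,0,0,0,0, 0,0.1,0,0,0,0, 0,0.104,0,0,0,0]'
python3 -m pendant '[0,0.002,0,0,0,0, 0,0.004,0,0,0,0, 0,0.004,0,0,0,0]';python3 -m pendant '[0,0.002,0,0,0,0, 0,0.004,0,0,0,0, 0,0.004,0,0,0,0]'
```

```text
time: 13.1
eef_pos: [0.4972, -0.1404, 0.1232]
ee_rot: [0.04, -0.706, 0.04, 0.706]
wrist_force: [0.9, 2.7, -0.6]
grip_width: 0.0
time: 13.4
eef_pos: [0.4969, -0.1441, 0.1233]
ee_rot: [-0.04, 0.706, -0.04, -0.706]
wrist_force: [0.4, 0.8, -1.0]
grip_width: -0.0003
time: 13.7
eef_pos: [0.4964, -0.1481, 0.1233]
ee_rot: [-0.04, 0.706, -0.04, -0.706]
wrist_force: [0.5, 0.7, -0.3]
grip_width: -0.0001
```

```bash
for i in 1 2; do python3 -m pendant '[0,0.002,0,0,0,0, 0,0.004,0,0,0,0, 0,0.004,0,0,0,0]'|grep -E 'pos|force'; done
```

```text
eef_pos: [0.4962, -0.1499, 0.1231]
wrist_force: [-0.3, 9.3, -0.2]
eef_pos: [0.4962, -0.1503, 0.123]
wrist_force: [-0.2, 24.0, 5.6]
```

The closed stop is reached at 24 N. I retreat outwards, lift away and check.

```bash
python3 -m pendant '[0,-0.02,0,0,0,0, 0,-0.045,0,0,0,0, -0.04,-0.05,0,0,0,0, -0.08,-0.05,0,0,0,0, -0.12,-0.05,0,0,0,0, -0.16,-0.05,0,0,0,0, -0.16,-0.08,0,0,0,0, -0.16,-0.11,0,0,0,0, -0.16,-0.15,0,0,0,0, -0.16,-0.17,0,0,0,0, -0.16,-0.17,0,0,0,0, -0.16,-0.17,0,0,0,0]'
python3 - <<'E'
from h import *
from station import robot
import cv2
p=np.load('pose.npy'); delta(world(p,(0,155,225))[0])
f=robot.grab_frame('side'); g=robot.grab_frame('top')
a=cv2.resize(f['pixels'][190:340,280:420,::-1],(392,420),interpolation=cv2.INTER_CUBIC);b=cv2.resize(g['pixels'][170:290,290:410,::-1],(400,420),interpolation=cv2.INTER_CUBIC)
cv2.imwrite('pics/s5.png',np.hstack([a,b])); print((proj(f,world(p,(0,11,139)))-[280,190])*2.8)
E
```

```text
time: 15.5
eef_pos: [0.5148, 0.0121, 0.2833]
ee_rot: [-0.04, 0.706, -0.04, -0.706]
wrist_force: [-0.2, -0.9, 0.3]
grip_width: 0.0003
d [0.0583 0.0443 0.0002] turn [0. 0. 0.] jaw yaw -1.684 t 15.5 tcp [0.5148 0.0121 0.2833] q [-1.12  0.06  1.06  1.71 -0.05  1.4  -1.73] F [-0.2 -0.9  0.3] w 0.0003
[[203.04104522 152.56015801]]
```

View pics/s5.png

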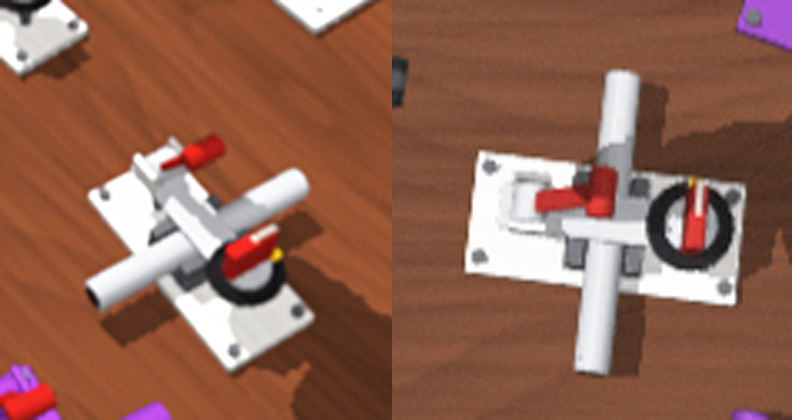

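The lever end, side (207,150) and top (600,190), is back at the closed pose. The pointer at top (700,190) is parallel to the tube and on the mark. I hand in the job.

```bash
python3 -c "
from station import robot
print(robot.job_done()); print(robot.sense()['time'])"
```

```text
the job is handed in; nothing more can be done
None
the job is handed in; nothing more can be done
```

The red clamp is adjusted and the job is handed in, at about 15.6 s of robot time. The hand-in reports no verdict, so this rests on my own checks.

- **Lever open:** I pushed the red lever to its open stop, felt at 22 N, and the side picture showed it at the predicted open position.
- **Nut:** I gripped the plate (13.2 mm opening on a 14 mm plate) and turned it 1.0 rad clockwise. The jaws finished within 0.001 rad of parallel to the estimated tube direction, and both pictures showed the pointer on the yellow mark. In the last top picture the plate is within about 2° of the tube.
- **Lever closed:** I pushed the lever back to its closed stop, felt at 24 N. The last side picture shows its end within about 2 camera pixels of the predicted closed position.
- **Clearance:** The arm ended with its tip 0.28 m up and under 1 N on the wrist. I never went down near the blue clamp or the purple look-alikes.

The initial pose fit was off by 1–2.5 pixels at the lever end, which is a few mm. It did not affect the work, and no check failed or disagreed.

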